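# Rock the chipped locating block out of its spring nest

### The arm

A 6-joint arm with a two-finger parallel gripper is mounted at the origin on the work surface. World frame = base frame: x ahead of the robot, y to its left, z up, the work surface at z = 0. Lengths are in m, angles in rad, forces in N, time in s.
With the tool pointing down it reaches from about 0.3 to 0.875 m from the base axis. Payload 4.2 kg.
Tool frame: the origin (TCP) lies at the very end of the fingers, on their centre line; the grasp point (between the pads) lies 19 mm behind it; z points along the fingers, y is the line along which they close (so a half turn about z gives the same grasp; the last joint's range is limited). The gripper opens to 85 mm and grips with 20 to 120 N. Pads are 22 mm wide; open, the fingers measure 114 mm over their backs; the gripper's body (76 mm by 85 mm) begins 54 mm behind the grasp point. The pads swing forward as they close: fully open they stand 13 mm farther back than shut.
Start: joints at [-1.325, 0.32, 1.565, -0, 1.257, -0.02], TCP at [0.151, -0.555, 0.231] pointing down, gripper open.
Joint ranges: [-3.11, 3.11], [-0.84, 2.01], [0.21, 2.61], [-1.34, 4.49], [0.05, 2.63], [-2.56, 2.56]. Speed limits (rad/s): [2.57, 2.57, 3.14, 3.14, 3.14, 3.14].

### API

Orientations are given as a rotation vector (axis times angle).
In Python, from cell import get_state, get_image, sign_off gives the robot as it stands.
- The arm moves only by the shell command python3 -m jog 'ROWS' [OPENING]. ROWS is JSON, a list of rows, each a list of 6 numbers: the shift along the tool's x, y, z in mm, then the turn, a rotation vector about the tool's x, y, z in rad. In form: [[dx, dy, dz, ax, ay, az], ...]. A call has 1 to 12 rows; each row shifts and turns the commanded pose from where the row before left it, along the tool's axes as they then stand; what a row does not reach is not made up. A row lasts 1/12 s, in which the tool goes at most 41.7 mm and 7.16 degrees, less where a joint would pass 70% of its speed; a pose out of reach is approached as far as the arm can. A call is refused whole if a number of a shift passes 41.7 or a number of a turn 0.125, either way. A call with a gripper value outside its range is refused whole. OPENING is the opening, from 0 (shut) to 1 (fully open), set as the call begins (- or left out, the last holds). The fingers move at their own pace and stop on an object; the grip force is fixed at half the most. Time passes only in rows, so rows that do not move let the fingers close. It gives the time, the measured TCP pose, the force, the opening and the grip force at its end, in the units of the state.
- get_state(): the state, without advancing time (a new reading comes with each control period).
- get_image(name): name is "side" or "top" or "wrist"; returns a dict with "frame" (420x560x3 uint8, blue, green, red), "fx", "fy", "cx", "cy" (pixels), "R" (3x3) and "t" (3): a world point X has camera coordinates R X + t. Camera axes: x right, y down, z forward; pixel columns grow to the right and rows downward; lengths in m; the calibration is good to about 2 mm. A picture is of the moment at which its call begins. There is no depth.
- sign_off(): hands the job in; it is judged then, once.
The state is a dict: "time": time; "qpos": joint angles; "dq": joint speeds; "joint_torque": joint torques, N m; "ee_pos": TCP position; "tcp_rot": TCP orientation; "force": force on the tool from outside, world axes, zero at the start; "ft_torque": the same for the moment, N m; "width": finger opening in m; "gripper_force": force on a finger pad.
Only numpy, scipy, OpenCV 4.12 (cv2) and the standard library are available. Lean on these libraries where they do the work, as an engineer would, in place of code of your own. Each camera call takes 0.05 s, during which the arm holds its last target. There are 200 camera calls.

### The job

One of the four black locating blocks in the aluminium clamping nest has a corner broken off its base: find it, grip it by its orange tab and, while it is still down in its pocket, rock it loose from the spring jaws, tipping it at least 5 degrees towards the nest's blue strip and then at least 5 degrees back the other way. Lift it out and finish holding it in the gripper, still and upright straight above its own pocket, with about 2 cm of air between its underside and the top of the nest's walls. Leave the three sound blocks seated and do not disturb the things lying around; the program ends while the block is held.

Things in the scene. Friction and masses are not known exactly. Their poses are not given: they have to be found in the camera images.
- chipped: The odd black locating block, shaped as sound1 but with a quarter of its base, 25 mm (+x end) by 12 mm (+y side), broken off over the full 24 mm height, showing bright break faces; its orange tab is whole. 0.13 to 0.21 kg. Origin: centre of the full 50 x 42 mm underside; axes along the nest's while seated, z up.
- sound1: Sound black locating block, to be left seated. Base 50 mm (x) by 42 mm (y) by 24 mm high; on its middle an upright orange grip tab 28 mm (x) by 16 mm (y), from 24 to 66 mm above the underside; 0.17 kg. Origin: centre of the underside; axes along the nest's, z up.
- sound2: Another sound block, same as sound1.
- sound3: Another sound block, same as sound1.
- nest: Fixed aluminium nest, plate 170 mm (x) by 290 mm (y) by 12 mm; origin: centre of its underside, on the table. x points away from the robot (turned by the yaw) to the blue strip along the plate's far edge. Four pockets in a row along y, 66 mm apart: floor 12 mm above the origin; walls between them 21 mm thick, their top 30 mm above the origin, 1.5 mm clear of a block's y sides.
- pocket0 (a point): Centre of the floor of the pocket at the nest's -y end. Two spring jaws clamp the block's x ends, each with about 28 N and giving up to 12 mm: round noses, 10 mm across, 12 mm above this floor. Their friction resists a straight pull (30-45 N) but yields an end at a time to rocking about y. Housings: 38 to 61 mm from here in x, 20 mm high, knobs to 68 mm.
- pocket1 (a point): The same for the second pocket from the nest's -y end. Any pocket may hold the chipped block.
- pocket2 (a point): The same for the third pocket from the nest's -y end. Any pocket may hold the chipped block.
- pocket3 (a point): The same for the last pocket from the nest's -y end. Any pocket may hold the chipped block.
- bin: Bystander: open blue plastic bin 130 x 100 x 60 mm on the table; origin: centre of the underside.
- cup: Bystander: black plastic cup, 72 mm across the rim, 75 mm high; origin: centre of the underside.
- screwdriver: Bystander: screwdriver with a red handle lying on the table beyond the nest, along the nest's y, about 200 mm long; origin under its middle part.
- connector: Bystander: round steel connector, 32 mm across, 38 mm high, standing; origin: centre of the underside.
Things that resemble listed ones, but are neither listed nor needed, are in the scene too. Leave any green look-alike of the chipped alone.

How it is judged:
By the outcome, as a careful person would: the job done as asked, in the order asked, and still so for the second after the job is handed in, while the arm keeps its last pose, push and grip.
It also fails if it takes over 35 s, if anything falls off the work surface, if the arm or the gripper's body presses on something with over 40 N, if the wrist force passes 120 N, or if a joint passes its speed limit or range.

## Working session

There is one attempt and no reset: what is moved stays moved. The work goes in short steps, Python scripts to look and compute and a shell command to move; the robot and the scene stay as the last step left them, time stands still between calls to the robot, and variables do not carry over. Pictures are saved under pics/ and viewed, at most 10 in all, crops included, and the job is handed in when it is done.

```bash
mkdir -p pics; ls
cat > h.py <<'E'
import numpy as np,cv2
from cell import get_state,get_image
def ray(im,u,v,z):
    R=np.array(im["R"]);t=np.array(im["t"]);c=-R.T@t
    d=R.T@np.array([(u-im["cx"])/im["fx"],(v-im["cy"])/im["fy"],1]);return c+d*(z-c[2])/d[2]
def proj(im,X):
    p=np.array(im["R"])@X+np.array(im["t"]);return p[0]/p[2]*im["fx"]+im["cx"],p[1]/p[2]*im["fy"]+im["cy"]
E
python3 - <<'E'
from h import *
for n in("top","side"):
    im=get_image(n);cv2.imwrite(f"pics/{n}0.png",im["frame"]);R=np.array(im["R"]);print(n,-R.T@np.array(im["t"]),R[2])
s=get_state();print(s)
E
```

```text
pics
top [0.35900804 0.04315438 1.03954392] [ 0.24134651  0.03350152 -0.96986056]
side [0.09591431 0.48817022 0.48601683] [ 0.6431524  -0.53621061 -0.54665636]
{'time': 0.1, 'qpos': array([-1.32502085e+00,  3.20240097e-01,  1.56558161e+00, -4.47081934e-06,
        1.25738806e+00, -1.99951291e-02]), 'dq': array([ 1.16732983e-03, -2.09521226e-03, -1.74036332e-03, -1.00101451e-03,
       -1.60151116e-05,  1.34577482e-03]), 'joint_torque': array([ 1.61750595e-04, -4.16409981e+01, -2.34704608e+01, -7.98963072e-06,
        4.89010446e-03, -3.35666194e-06]), 'ee_pos': array([ 0.15092206, -0.55439087,  0.23054982]), 'tcp_rot': array([-3.11230305e+00, -4.16033237e-01,  2.92636862e-04]), 'force': array([ 0.33937001, -0.05605347, -0.37926109]), 'ft_torque': array([-0.01986466, -0.0118489 ,  0.06235518]), 'gripper_force': 0.0, 'width': 0.08535117625203965}
```

View pics/top0.png

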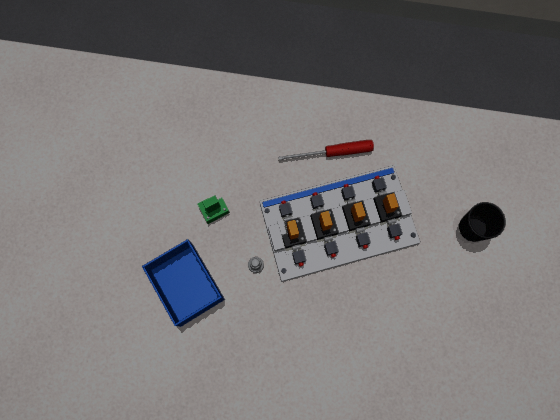

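View pics/side0.png

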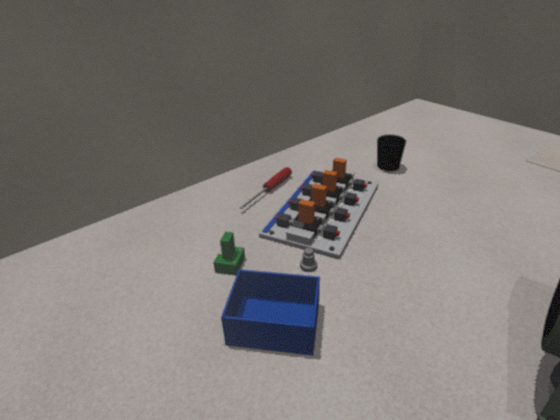

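The top view shows four orange-tabbed black blocks at about (292,230), (325,222), (358,213) and (391,205), and a green look-alike at (213,208). The blue strip runs from (263,203) to (393,171). The side view shows the same row from (306,212) to (340,168). I'll zoom in and measure.

Run:
```python
from h import *
im=get_image("top");f=im["frame"];cv2.imwrite("pics/top1.png",cv2.resize(f[165:285,255:415],None,fx=5,fy=5,interpolation=cv2.INTER_CUBIC))
h=cv2.cvtColor(f,cv2.COLOR_BGR2HSV)
# blue strip
b=cv2.inRange(h,(100,120,60),(130,255,255));b[:, :250]=0
ys,xs=np.nonzero(b);P=np.array([ray(im,x,y,.012)[:2] for x,y in zip(xs,ys)]);r=cv2.minAreaRect(P.astype(np.float32)*1000);print("strip",r,P.mean(0))
m=cv2.inRange(h,(5,150,60),(20,255,255))
n,l,s,c=cv2.connectedComponentsWithStats(m)
for i in range(1,n):
    if s[i,4]<40: continue
    # bright top face
    k=(l==i)&(f[:,:,2]>0.8*np.percentile(f[:,:,2][l==i],95))
    y,x=np.nonzero(k);print(s[i],c[i],"top face",x.mean(),y.mean(),len(x),ray(im,x.mean(),y.mean(),.078))
```

```text
strip ((669.522705078125, -14.52447509765625), (11.612592697143555, 279.73406982421875), 24.377132415771484) [ 0.66923799 -0.01335975]
[386 193  13  16 129] [391.92248062 200.66666667] top face 392.2692307692308 200.3846153846154 104 [ 0.6423457  -0.13511997  0.078     ]
[353 202  13  16 138] [359.23913043 209.55797101] top face 359.3796296296296 209.14814814814815 108 [ 0.61531881 -0.0750452   0.078     ]
[320 211  13  16 139] [326.05755396 218.58273381] top face 326.2181818181818 218.1 110 [ 0.58809252 -0.01505304  0.078     ]
[287 220  12  17 143] [292.4965035  227.61538462] top face 292.7027027027027 227.16216216216216 111 [0.56080113 0.04501652 0.078     ]
```

View pics/top1.png

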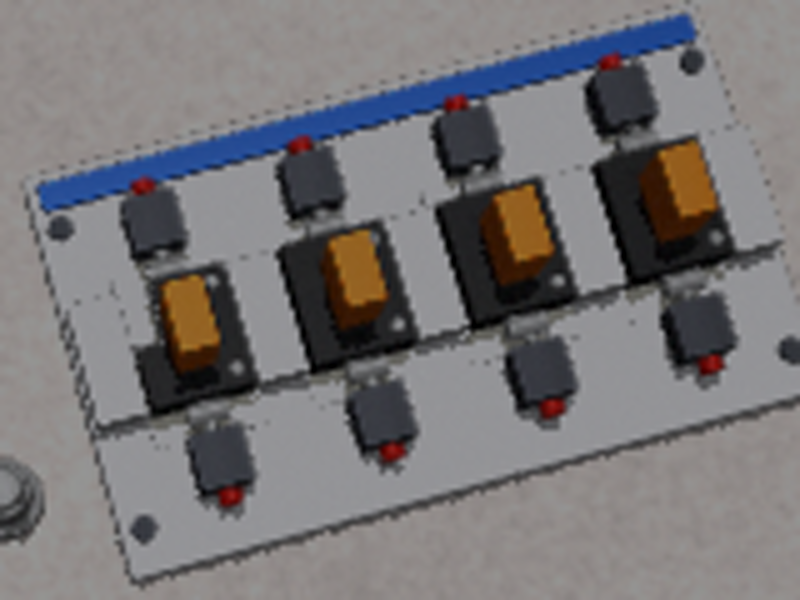

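What could be taken for the wanted block:
- **Leftmost block (292,230):** its upper-left quarter, the +x+y corner, is missing and shows bright metal.
- **Blocks at (325,222), (358,213) and (391,205):** whole.
- **Green object at (213,208):** a decoy.

The chipped block is therefore in pocket3, at about (0.561, 0.045), with the nest yawed 24.4°. I'll close the fingers along nest x, so tool x heads 114.4°. First I translate, then turn by −1.73 about tool z.

```bash
python3 -m jog '[[27,-23.5,0,0,0,0],[27,-23.5,0,0,0,0],[27,-23.5,0,0,0,0],[27,-23.5,0,0,0,0],[27,-23.5,0,0,0,0],[27,-23.5,0,0,0,0],[27,-23.5,0,0,0,0],[27,-23.5,0,0,0,0],[27,-23.5,0,0,0,0],[27,-23.5,0,0,0,0]]' 1
python3 -m jog '[[27,-23.5,0,0,0,0],[27,-23.5,0,0,0,0],[27,-23.5,0,0,0,0],[27,-23.5,0,0,0,0],[27,-23.5,0,0,0,0],[27,-23.5,0,0,0,0],[27,-23.5,0,0,0,0],[27,-23.5,0,0,0,0],[27,-23.5,0,0,0,0],[0,0,0,0,0,-0.123]]'
python3 -m jog '[[0,0,0,0,0,-0.123],[0,0,0,0,0,-0.123],[0,0,0,0,0,-0.123],[0,0,0,0,0,-0.123],[0,0,0,0,0,-0.123],[0,0,0,0,0,-0.123],[0,0,0,0,0,-0.123],[0,0,0,0,0,-0.123],[0,0,0,0,0,-0.123],[0,0,0,0,0,-0.123],[0,0,0,0,0,-0.123],[0,0,0,0,0,-0.123]]'
python3 -m jog '[[0,0,0,0,0,-0.12],[0,0,0,0,0,0],[0,0,0,0,0,0]]'
cat >> h.py <<'E'
from scipy.spatial.transform import Rotation as Ro
yaw=np.radians(24.4)
def rel(tx=None,z=None):
    s=get_state();R=Ro.from_rotvec(s["tcp_rot"]).as_matrix()
    des=np.array([[np.cos(yaw+np.pi/2),np.sin(yaw+np.pi/2),0],[np.cos(yaw),np.sin(yaw),0],[0,0,-1]]).T
    print("t",s["time"],"pos",s["ee_pos"].round(4),"F",s["force"].round(1),"w",round(s["width"],4),"gf",round(s["gripper_force"],1))
    print(" turn to nominal (tool)",Ro.from_matrix(R.T@des).as_rotvec().round(4))
    if tx is not None: print(" shift mm (tool)",(R.T@(np.array([*tx,z])-s["ee_pos"])*1000).round(1))
E
python3 - <<'E'
from h import *
rel((.561,.045),.041)
im=get_image("wrist");f=im["frame"];cv2.imwrite("pics/w0.png",f)
h=cv2.cvtColor(f,cv2.COLOR_BGR2HSV);m=cv2.inRange(h,(5,150,60),(20,255,255))
n,l,s,c=cv2.connectedComponentsWithStats(m)
for i in range(1,n):
    if s[i,4]<100: continue
    print(s[i],c[i])
R=np.array(im["R"]);print(-R.T@np.array(im["t"]),R[2],proj(im,np.array([.561,.045,.078])))
E
```

```text
time: 0.98
ee_pos: [0.3503, -0.2555, 0.2313]
tcp_rot: [3.114, 0.416, -0.0]
force: [0.0, -0.6, 0.1]
width: 0.0853
gripper_force: 0.0
time: 1.82
ee_pos: [0.5318, 0.0155, 0.2308]
tcp_rot: [-3.079, -0.615, -0.004]
force: [0.4, -0.2, 0.9]
width: 0.0858
gripper_force: 0.0
time: 2.82
ee_pos: [0.5285, 0.0107, 0.231]
tcp_rot: [-1.864, -2.528, 0.001]
force: [0.0, -0.4, 0.4]
width: 0.0854
gripper_force: 0.0
time: 3.07
ee_pos: [0.5286, 0.0108, 0.2311]
tcp_rot: [-1.721, -2.628, 0.001]
force: [-0.5, -0.3, -0.6]
width: 0.0854
gripper_force: 0.0
t 3.0667 pos [0.5286 0.0108 0.2311] F [-0.5 -0.3 -0.6] w 0.0854 gf 0.0
 turn to nominal (tool) [-0.0005 -0.0001 -0.0148]
 shift mm (tool) [ 18.4  43.5 190. ]
[309 230  25  13 292] [320.68150685 236.48630137]
[307 285  25  12 269] [319.40520446 290.63197026]
[307 334  23  12 250] [318.12  339.684]
[0.49992109 0.07508289 0.37436434] [ 0.1100033  -0.25440159 -0.9608221 ] (np.float64(325.02364990314584), np.float64(177.15208932368972))
```

View pics/w0.png

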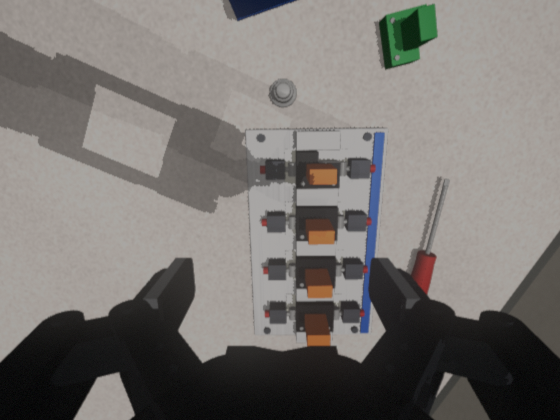

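The wrist view confirms it: the block at (322,172), nearest the connector, lacks its upper-right corner on the strip side, and its tab lands within 3 px of the prediction. I'll come closer.

```bash
python3 -m jog '[[6,14.5,30,0,0,-0.015],[6,14.5,30,0,0,0],[6.5,14.5,30,0,0,0],[0,0,10,0,0,0],[0,0,0,0,0,0],[0,0,0,0,0,0]]'
python3 - <<'E'
from h import *
rel((.561,.045),.041)
im=get_image("wrist");f=im["frame"];cv2.imwrite("pics/w1.png",f)
h=cv2.cvtColor(f,cv2.COLOR_BGR2HSV);m=cv2.inRange(h,(3,130,50),(22,255,255))
# top face of tab: brightest
n,l,s,c=cv2.connectedComponentsWithStats(m)
for i in range(1,n):
    if s[i,4]<100: continue
    v=f[:,:,2][l==i];k=((l==i)&(f[:,:,2]>.8*np.percentile(v,90))).astype(np.uint8)
    y,x=np.nonzero(k);q=[ray(im,a,b,.078)[:2]*1000 for a,b in zip(x,y)]
    print(s[i],c[i],cv2.minAreaRect(np.array(q,np.float32)),np.mean(q,0))
print(proj(im,np.array([.561,.045,.078])))
E
```

```text
time: 3.62
ee_pos: [0.5606, 0.0452, 0.1315]
tcp_rot: [-1.698, -2.642, 0.001]
force: [0.6, 0.5, 0.3]
width: 0.0853
gripper_force: 0.0
t 3.6167 pos [0.5606 0.0452 0.1315] F [0.6 0.5 0.3] w 0.0853 gf 0.0
 turn to nominal (tool) [-0.0009  0.0001  0.0024]
 shift mm (tool) [-0.4  0.4 90.5]
[260 212  40  25 799] [279.24780976 225.89987484] ((558.4453735351562, 45.464176177978516), (26.872230529785156, 14.918834686279297), 24.522253036499023) [558.13834075  45.30949889]
[ 262  275   36   43 1090] [279.79816514 301.27889908] ((585.7138061523438, -15.548437118530273), (26.643465042114258, 15.169198989868164), 23.461822509765625) [585.57133059 -15.37963508]
[265 336  30  15 413] [279.71912833 342.53753027] ((598.9754638671875, -44.54673767089844), (23.226621627807617, 13.369009971618652), 24.553997039794922) [598.85462243 -43.81602641]
(np.float64(282.9019636895438), np.float64(228.08374390711984))
```

View pics/w1.png

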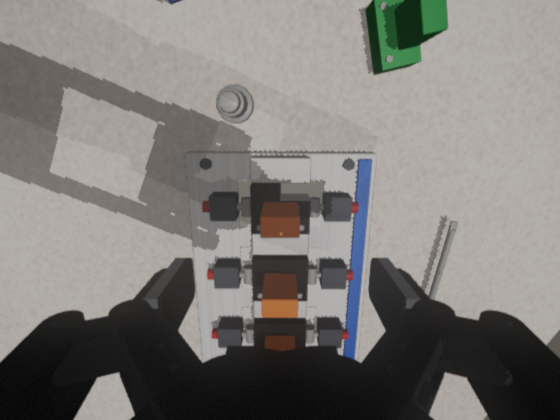

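The chipped tab's top is at (280,228), about 1 mm off my position. I'll descend and grip.

```bash
python3 -m jog '[[0.5,-1.2,25,0,0,0.002],[0,0,25,0,0,0],[0,0,20,0,0,0],[0,0,12,0,0,0],[0,0,8,0,0,0],[0,0,0,0,0,0],[0,0,0,0,0,0]]'
python3 -m jog '[[0,0,0,0,0,0],[0,0,0,0,0,0],[0,0,0,0,0,0],[0,0,0,0,0,0],[0,0,0,0,0,0],[0,0,0,0,0,0],[0,0,0,0,0,0],[0,0,0,0,0,0],[0,0,0,0,0,0],[0,0,0,0,0,0]]' 0
python3 - <<'E'
from h import *
rel((.5593,.0452),.041);print(get_state()["ft_torque"])
# tip rows: pivot in tool frame (mm) for +x lower edge: y=+25, z = tcp z-12
for a in (8,):
  for p in (25,-25):
    pv=np.array([0,p,29.]); r=Ro.from_rotvec([np.sign(p)*np.radians(a)*-1,0,0]).as_matrix()
    print(p,"shift",pv-r@pv)
E
```

```text
time: 4.25
ee_pos: [0.5603, 0.0452, 0.0426]
tcp_rot: [1.7, 2.64, 0.002]
force: [0.6, -0.4, -0.1]
width: 0.0854
gripper_force: 0.0
time: 5.08
ee_pos: [0.5596, 0.0455, 0.0419]
tcp_rot: [1.7, 2.641, 0.0]
force: [-1.1, 0.7, 5.2]
width: 0.0269
gripper_force: 61.0
t 5.0833 pos [0.5596 0.0455 0.0419] F [-1.1  0.7  5.2] w 0.0269 gf 61.0
 turn to nominal (tool) [0.0004 0.0003 0.0011]
 shift mm (tool) [-0.1 -0.4  0.9]
[-0.03889028  0.34532781 -0.06833294]
25 shift [ 0.         -3.79272165  3.76155353]
-25 shift [0.         3.79272165 3.76155353]
```

Grip is good: width 27 mm, 61 N. Next I tip it 8° towards the strip (+ about tool x) with the pivot at the strip-side bottom edge.

```bash
python3 -m jog '[[0,0.51,-0.43,0.0175,0,0],[0,0.51,-0.43,0.0175,0,0],[0,0.51,-0.43,0.0175,0,0],[0,0.51,-0.43,0.0175,0,0],[0,0.51,-0.43,0.0175,0,0],[0,0.51,-0.43,0.0175,0,0],[0,0.51,-0.43,0.0175,0,0],[0,0.51,-0.43,0.0175,0,0],[0,0,0,0,0,0],[0,0,0,0,0,0]]'
python3 - <<'E'
from h import *
rel((.5593,.0452),.041);print(get_state()["ft_torque"])
im=get_image("side");cv2.imwrite("pics/s1.png",cv2.resize(im["frame"][150:270,230:390],None,fx=5,fy=5,interpolation=cv2.INTER_CUBIC))
E
```

```text
time: 5.92
ee_pos: [0.5631, 0.047, 0.0451]
tcp_rot: [-1.655, -2.573, 0.184]
force: [-2.4, -1.1, 8.9]
width: 0.0272
gripper_force: 61.5
t 5.9167 pos [0.5631 0.047  0.0451] F [-2.4 -1.1  8.9] w 0.0272 gf 61.5
 turn to nominal (tool) [-0.1428  0.0005  0.0017]
 shift mm (tool) [-0.1 -3.6  4.7]
[-0.25154795  0.58438704  0.00671821]
```

View pics/s1.png

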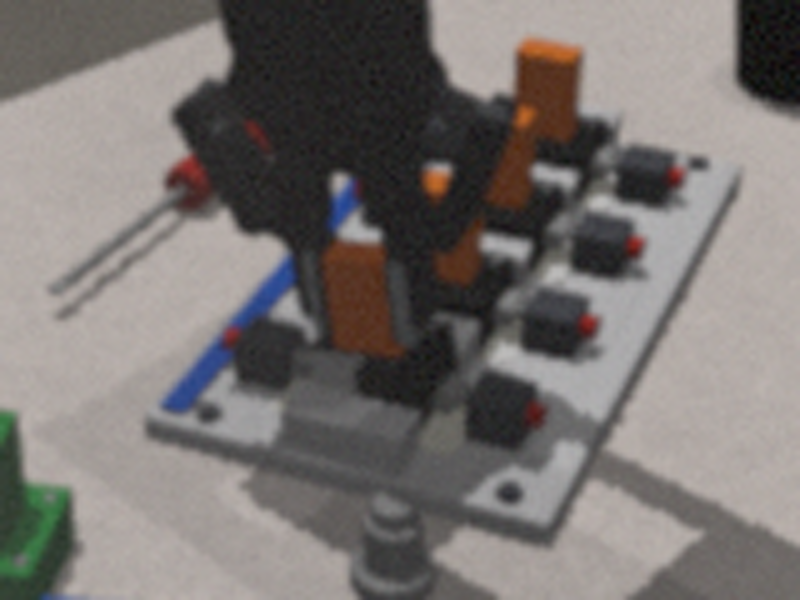

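The tab at (360,300) leans left towards the strip, and its face stays parallel to the pads. The tool is tilted 8.2°. Now back through level, slightly raised, and then 9° the other way about the other bottom edge.

```bash
python3 -m jog '[[0,-0.51,0.28,-0.0175,0,0],[0,-0.51,0.28,-0.0175,0,0],[0,-0.51,0.28,-0.0175,0,0],[0,-0.51,0.28,-0.0175,0,0],[0,-0.51,0.28,-0.0175,0,0],[0,-0.51,0.28,-0.0175,0,0],[0,-0.51,0.28,-0.0175,0,0],[0,-0.51,0.28,-0.0175,0,0]]'
python3 -m jog '[[0,-0.51,-0.43,-0.0175,0,0],[0,-0.51,-0.43,-0.0175,0,0],[0,-0.51,-0.43,-0.0175,0,0],[0,-0.51,-0.43,-0.0175,0,0],[0,-0.51,-0.43,-0.0175,0,0],[0,-0.51,-0.43,-0.0175,0,0],[0,-0.51,-0.43,-0.0175,0,0],[0,-0.51,-0.43,-0.0175,0,0],[0,-0.51,-0.43,-0.0175,0,0],[0,0,0,0,0,0],[0,0,0,0,0,0]]'
python3 - <<'E'
from h import *
rel((.5593,.0452),.041);print(get_state()["ft_torque"])
im=get_image("side");cv2.imwrite("pics/s2.png",cv2.resize(im["frame"][150:270,230:390],None,fx=5,fy=5,interpolation=cv2.INTER_CUBIC))
E
```

```text
time: 6.63
ee_pos: [0.5594, 0.0453, 0.0422]
tcp_rot: [1.7, 2.642, 0.0]
force: [0.8, -1.5, 2.6]
width: 0.0275
gripper_force: 60.7
time: 7.55
ee_pos: [0.555, 0.0435, 0.0461]
tcp_rot: [1.651, 2.564, 0.203]
force: [3.1, -1.1, -11.6]
width: 0.027
gripper_force: 60.9
t 7.55 pos [0.555  0.0435 0.0461] F [  3.1  -1.1 -11.6] w 0.027 gf 60.9
 turn to nominal (tool) [ 0.1582 -0.0002  0.0005]
 shift mm (tool) [-0.2  3.7  5.8]
[-0.27544099 -0.08553504 -0.04885578]
```

View pics/s2.png

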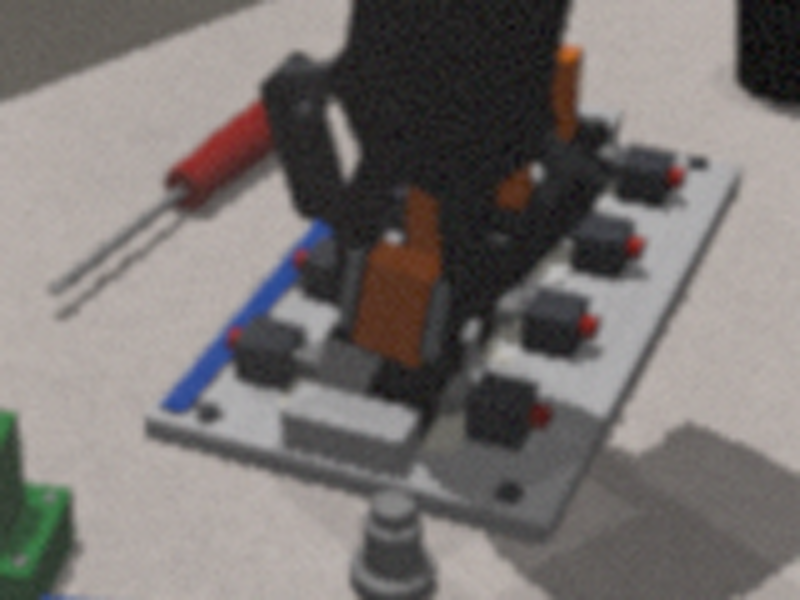

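The tab at (400,305) now leans right, away from the strip, with the tool at −9.1° and forces low. Now I walk it out over the strip-side end, then level and lift.

```bash
python3 -m jog '[[0,0.64,-0.54,0.0218,0,0],[0,0.64,-0.54,0.0218,0,0],[0,0.64,-0.54,0.0218,0,0],[0,0.64,-0.54,0.0218,0,0],[0,0.64,-0.54,0.0218,0,0],[0,0.64,-0.54,0.0218,0,0],[0,0.64,-0.54,0.0218,0,0],[0,0.64,-0.54,0.0218,0,0],[0,0.64,-0.54,0.0218,0,0],[0,0.64,-0.54,0.0218,0,0],[0,0.64,-0.54,0.0218,0,0],[0,0.64,-0.54,0.0218,0,0]]'
python3 -m jog '[[0,-0.5,-0.6,-0.017,0,0],[0,-0.5,-0.6,-0.017,0,0],[0,-0.5,-0.6,-0.017,0,0],[0,-0.5,-0.6,-0.017,0,0],[0,-0.5,-0.6,-0.017,0,0],[0,-0.5,-0.6,-0.017,0,0],[0,0,0,0,0,0]]'
python3 - <<'E'
from h import *
rel((.5596,.0455),.080);print(get_state()["ft_torque"])
E
```

```text
time: 8.6
ee_pos: [0.5616, 0.0465, 0.053]
tcp_rot: [-1.668, -2.591, 0.137]
force: [-0.3, -2.1, -6.5]
width: 0.0271
gripper_force: 61.6
time: 9.18
ee_pos: [0.5599, 0.0455, 0.0578]
tcp_rot: [1.701, 2.639, 0.003]
force: [-1.5, -0.7, -0.9]
width: 0.0272
gripper_force: 62.7
t 9.1833 pos [0.5599 0.0455 0.0578] F [-1.5 -0.7 -0.9] w 0.0272 gf 62.7
 turn to nominal (tool) [0.0025 0.0005 0.0001]
 shift mm (tool) [  0.1  -0.2 -22.2]
[-0.05831578  0.32005447 -0.00431296]
```

```bash
python3 -m jog '[[0,0,-4,0.0025,0,0],[0,-0.2,-4,0,0,0],[0,0,-4,0,0,0],[0,0,-4,0,0,0],[0,0,-3,0,0,0],[0,0,-2,0,0,0],[0,0,-1,0,0,0],[0,0,0,0,0,0],[0,0,0,0,0,0],[0,0,0,0,0,0]]'
python3 - <<'E'
from h import *
rel((.5596,.0455),.080)
im=get_image("side");cv2.imwrite("pics/s3.png",cv2.resize(im["frame"][150:270,230:390],None,fx=5,fy=5,interpolation=cv2.INTER_CUBIC))
E
```

```text
time: 10.02
ee_pos: [0.5591, 0.0453, 0.0784]
tcp_rot: [-1.699, -2.639, 0.007]
force: [0.5, -0.8, -0.8]
width: 0.0275
gripper_force: 62.6
t 10.0167 pos [0.5591 0.0453 0.0784] F [ 0.5 -0.8 -0.8] w 0.0275 gf 62.6
 turn to nominal (tool) [-0.005  -0.0001  0.0011]
 shift mm (tool) [-0.1  0.6 -1.6]
```

View pics/s3.png

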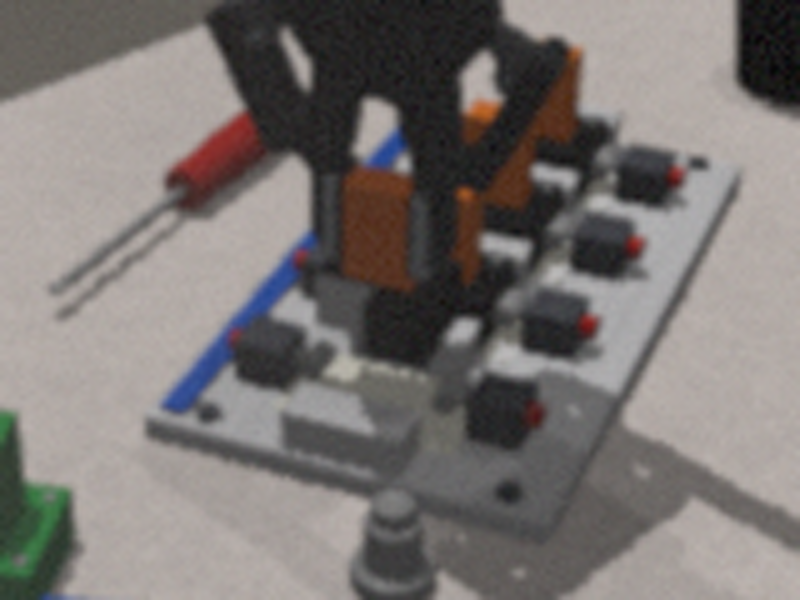

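The block hangs clear above its pocket, its base at (400,320) and tab at (378,230), and looks upright. I'll trim 1.5 mm upward and check the tilt numerically.

```bash
python3 -m jog '[[0,0.5,-1.5,-0.005,0,0],[0,0,0,0,0,0],[0,0,0,0,0,0],[0,0,0,0,0,0],[0,0,0,0,0,0],[0,0,0,0,0,0]]'
python3 - <<'E'
from h import *
rel((.5596,.0455),.080)
ex=np.array([np.cos(yaw),np.sin(yaw),0]);ey=np.array([-ex[1],ex[0],0]);c=np.array([.5596,.0455,0])
im=get_image("side");f=im["frame"].astype(int)
m=((f[:,:,2]>f[:,:,1]*1.8)&(f[:,:,2]>60)).astype(np.uint8)
x0=proj(im,c+ey*.008+np.array([0,0,.095]));n,l,s,_=cv2.connectedComponentsWithStats(m)
i=l[int(x0[1]),int(x0[0])];print(x0,i,s[i])
q=c+ey*.008
for sx in(-.014,.014):
  for z in(.074,.116): print(sx,z,np.round(proj(im,q+ex*sx+np.array([0,0,z])),1))
for v in range(s[i,1],s[i,1]+s[i,3],2):
  r=np.nonzero(l[v]==i)[0];print(v,r.min(),r.max())
E
```

```text
time: 10.57
ee_pos: [0.5597, 0.0456, 0.0801]
tcp_rot: [1.7, 2.641, 0.0]
force: [-0.1, 1.0, -1.3]
width: 0.0271
gripper_force: 62.6
t 10.5667 pos [0.5597 0.0456 0.0801] F [-0.1  1.  -1.3] w 0.0271 gf 62.6
 turn to nominal (tool) [0.0004 0.0001 0.0011]
 shift mm (tool) [-0.  -0.1  0.1]
(np.float64(304.1941552224395), np.float64(196.3250528444074)) 0 [     0      0    560    420 234932]
-0.014 0.074 [311.  207.3]
-0.014 0.116 [311.3 188.1]
0.014 0.074 [297.4 204.2]
0.014 0.116 [297.3 185.2]
0 0 559
2 0 559
4 0 559
6 0 559
8 0 559
10 0 559
12 0 559
14 0 559
16 0 559
18 0 559
20 0 559
22 0 559
24 0 559
26 0 559
28 0 559
30 0 559
32 0 559
34 0 559
36 0 559
38 0 559
40 0 559
42 0 559
44 0 559
46 0 559
48 0 559
50 0 559
52 0 559
54 0 559
56 0 559
58 0 559
60 0 559
62 0 559
64 0 559
66 0 559
68 0 559
70 0 559
72 0 559
74 0 559
76 0 559
78 0 559
80 0 559
82 0 559
84 0 559
86 0 559
88 0 559
90 0 559
92 0 559
94 0 559
96 0 559
98 0 559
100 0 559
102 0 559
104 0 559
106 0 559
108 0 559
110 0 559
112 0 559
114 0 559
116 0 559
118 0 559
120 0 559
122 0 559
124 0 559
126 0 559
128 0 559
130 0 559
13
[... 737 characters left out ...]

280 0 559
282 0 559
284 0 559
286 0 559
288 0 559
290 0 559
292 0 559
294 0 559
296 0 559
298 0 559
300 0 559
302 0 559
304 0 559
306 0 559
308 0 559
310 0 559
312 0 559
314 0 559
316 0 559
318 0 559
320 0 559
322 0 559
324 0 559
326 0 559
328 0 559
330 0 559
332 0 559
334 0 559
336 0 559
338 0 559
340 0 559
342 0 559
344 0 559
346 0 559
348 0 559
350 0 559
352 0 559
354 0 559
356 0 559
358 0 559
360 0 559
362 0 559
364 0 559
366 0 559
368 0 559
370 0 559
372 0 559
374 0 559
376 0 559
378 0 559
380 0 559
382 0 559
384 0 559
386 0 559
388 0 559
390 0 559
392 0 559
394 0 559
396 0 559
398 0 559
400 0 559
402 0 559
404 0 559
406 0 559
408 0 559
410 0 559
412 0 559
414 0 559
416 0 559
418 0 559
```

Run:
```python
from h import *
fs=[get_image("side") for _ in range(6)];f=np.mean([i["frame"] for i in fs],0)
im=fs[0];d=f[:,:,2]-f[:,:,0]   # orange-ness
L=[];Rr=[]
for v in range(180,214):
    row=d[v,288:318];print(v,row.astype(int)[4:28].tolist())
cv2.imwrite("pics/s4.png",cv2.resize(f[170:240,270:350].astype(np.uint8),None,fx=8,fy=8,interpolation=cv2.INTER_CUBIC))
```

```text
180 [1, 1, 2, 0, 2, 1, 1, 1, 4, 7, 7, 0, -26, -65, -98, -108, -101, -74, -32, -6, 0, 0, 2, -1]
181 [2, 1, 0, 1, -1, 0, 0, 1, 4, 8, 3, -16, -51, -88, -102, -104, -79, -30, -4, -1, 1, 0, 0, 2]
182 [2, 2, 2, 1, 1, 0, 0, 8, 22, 33, 24, 3, -27, -53, -66, -68, -34, -2, 4, 2, 1, 1, 1, 1]
183 [4, 2, 2, 0, 0, 0, 4, 22, 46, 62, 56, 47, 35, 18, 10, 7, 24, 25, 16, 12, 6, -1, 2, 0]
184 [3, 0, -1, -1, -1, 2, 15, 43, 64, 68, 71, 70, 66, 63, 61, 59, 57, 50, 37, 31, 18, 1, 2, 0]
185 [5, 0, 0, -2, 0, 6, 28, 57, 66, 67, 68, 70, 69, 72, 71, 72, 71, 67, 62, 54, 26, 3, 1, 1]
186 [5, 0, -1, 0, 0, 8, 31, 53, 59, 59, 65, 67, 69, 67, 69, 70, 72, 70, 71, 61, 30, 5, -1, 0]
187 [4, 0, 0, -1, 0, 6, 31, 48, 55, 55, 55, 58, 59, 60, 64, 67, 69, 69, 68, 56, 24, 2, 0, 0]
188 [4, 0, 0, -1, 0, 6, 28, 49, 52, 51, 52, 54, 50, 54, 53, 58, 59, 58, 58, 40, 9, -1, -1, -1]
189 [5, 2, 0, 0, 0, 8, 31, 47, 52, 52, 52, 50, 53, 52, 53, 53, 51, 54, 48, 26, 3, -2, -1, 0]
190 [5, 0, 0, 0, 0, 7, 29, 49, 53, 51, 52, 50, 52, 54, 54, 55, 53, 51, 46, 18, 0, -1, 0, -1]
191 [5, 1, -1, 0, 0, 7, 31, 49, 51, 52, 50, 52, 52, 52, 51, 53, 52, 53, 
[... 1301 characters left out ...]
, 10, 17, 18, 25, 37, 46, 47, 49, 50, 51, 50, 39, 21, 7, 1, -1]
206 [1, 0, 1, 0, -1, 0, 0, 2, 0, 1, 1, 3, 11, 22, 24, 31, 38, 42, 49, 43, 26, 7, 0, 0]
207 [-1, 0, 1, 0, 0, 0, 0, 0, 0, 0, 0, 1, 2, 5, 5, 10, 14, 21, 25, 23, 10, 3, 1, 0]
208 [0, 0, 0, 0, 0, 1, 0, 0, 1, 0, 0, 0, 1, 1, 2, 2, 4, 3, 5, 6, 0, 0, 0, 0]
209 [0, 0, 0, 1, 0, 0, 0, 0, 1, 0, 1, 1, 1, 2, 0, -1, 1, 2, 0, 0, 3, 2, 1, 0]
210 [0, 0, 0, 1, 1, 0, 0, 0, 0, 1, 0, 1, 0, 1, 1, 2, 0, 1, 2, 0, 1, 0, 1, 1]
211 [0, 0, 0, 0, 0, 1, 0, 0, 0, 0, 1, 3, 1, 0, 1, 0, 1, 0, 0, 1, 0, 1, 1, 0]
212 [0, 0, 0, 0, 1, 0, 0, 1, 0, 1, 0, 0, 1, 1, 2, 1, -1, 3, 1, 1, 0, 3, 0, 1]
213 [0, 0, 0, 0, -1, 1, 0, 0, 2, 1, 1, 0, 2, 2, 0, 0, 1, -1, 2, 0, 0, 1, 1, 0]
```

View pics/s4.png

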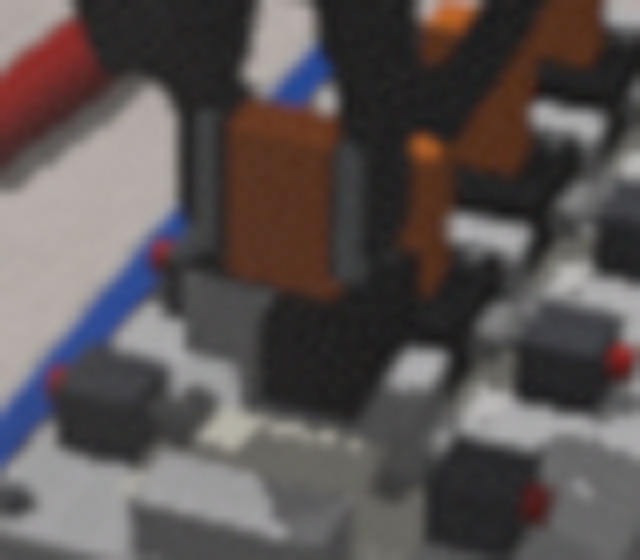

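The tab edges are vertical to within about 1°, and the tab's lower edge sits where it should for 2 cm of clearance. The neighbouring blocks and the things around are unmoved, so I'm handing in.

```bash
python3 -c "
from h import *
rel((.5596,.0455),.080)
from cell import sign_off;print(sign_off())"
```

```text
t 10.9167 pos [0.5597 0.0455 0.0801] F [-0.   0.6 -1.5] w 0.0271 gf 62.6
 turn to nominal (tool) [0.0003 0.0001 0.0011]
 shift mm (tool) [ 0.  -0.1  0.1]
the job is handed in; nothing more can be done
None
```

I handed the job in at 10.9 s: the chipped block, from pocket3, was rocked with the gripper about +8° towards the blue strip and −9° back, lifted out, and is held still and upright above its pocket with about 2 cm of air; no verdict came back.

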